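Finish packing the capacitor crate

TASK

Finish packing the six-cell foam crate with capacitors: first take out the bottle that was left in one of its cells and stand it upright in the low grey tray. Then stand the capacitor that has fallen over on the bare steel inspection plate, terminals up, and let go of it there for a moment; afterwards put it and the other loose capacitor into the crate's two free cells, one in each, upright with the terminals up and resting on the cell floor. Set things down gently without dropping or knocking them over, do not lift or tip the capacitors that are already packed, and leave everything else on the bench where it is.

Things in the scene. Friction and masses are not known exactly. Their poses are not given: they have to be found in the camera images.
- crate: the crate, a pale blue foam tray with 2 x 3 cells, fixed to the bench: 184 (x) x 272 (y), 56 high, floor 6 thick, walls and dividers 8 thick; cells 80 x 80 inside, 50 deep, at a pitch of 88. A flat paper slip stuck to the floor of the empty cell stays there. Origin: centre of its underside, z up (sizes in mm)
- cell0 (a point): centre of the floor (6 above the bench) of one crate cell, at x -44, y -88 in the crate's frame; its axes are the crate's (sizes in mm)
- cell1 (a point): centre of the floor (6 above the bench) of one crate cell, at x -44, y 0 in the crate's frame; its axes are the crate's (sizes in mm)
- cell2 (a point): centre of the floor (6 above the bench) of one crate cell, at x -44, y +88 in the crate's frame; its axes are the crate's (sizes in mm)
- cell3 (a point): centre of the floor (6 above the bench) of one crate cell, at x +44, y -88 in the crate's frame; its axes are the crate's (sizes in mm)
- cell4 (a point): centre of the floor (6 above the bench) of one crate cell, at x +44, y 0 in the crate's frame; its axes are the crate's (sizes in mm)
- cell5 (a point): centre of the floor (6 above the bench) of one crate cell, at x +44, y +88 in the crate's frame; its axes are the crate's (sizes in mm)
- fallen: lying on its side on the bench at the start, a capacitor: square black foot 50 x 50 x 12, bare aluminium can 50 in diameter from 12 to 98 up, black disc 43 across to 102, two brass terminals to 112. Origin: centre of the foot's underside; z runs from foot to terminals; 0.26 kg. Lying, its origin is 25 above the bench (sizes in mm)
- standing: standing loose on the bench at the start, a capacitor: square black foot 50 x 50 x 12, bare aluminium can 50 in diameter from 12 to 98 up, black disc 43 across to 102, two brass terminals to 112. Origin: centre of the foot's underside; z runs from foot to terminals; 0.26 kg.  (sizes in mm)
- packed0: a capacitor already packed, standing in a crate cell: same shape and sizes as the fallen one, same origin and axes (sizes in mm)
- packed1: a capacitor already packed, standing in a crate cell: same shape and sizes as the fallen one, same origin and axes (sizes in mm)
- packed2: a capacitor already packed, standing in a crate cell: same shape and sizes as the fallen one, same origin and axes (sizes in mm)
- packed3: a capacitor already packed, standing in a crate cell: same shape and sizes as the fallen one, same origin and axes (sizes in mm)
- bottle: the stray white dispensing bottle that stands in a crate cell: round body 46 in diameter up to 98, cone to 108, cap 24 in diameter up to 130 above the underside. Origin: centre of its underside, z up; about 0.14 kg (sizes in mm)
- tray: low grey open tray, fixed: 120 x 120 outside, 18 high, walls 4 thick, its inner floor 4 above the bench. Origin: centre of its underside, z up (sizes in mm)
- plate: bare steel inspection plate, fixed: 120 x 120 x 8, top 8 above the bench. Origin: centre of its underside, z up (sizes in mm)
- spool: bystander: dark metal wire spool standing on end, 60 in diameter, 52 high; origin at the centre of its underside (sizes in mm)
- driver: bystander: screwdriver lying on the bench, 190 long, handle to its -x; origin at its middle (sizes in mm)
- meter: bystander: dark grey hand meter lying flat, 170 x 85 x 30; origin at the centre of its underside (sizes in mm)
- board: bystander: green circuit board lying flat, 160 x 100, up to 16 high; origin at the centre of its underside (sizes in mm)
- tape: bystander: roll of brown tape lying flat, 100 in diameter, 24 high; origin at the centre of its underside (sizes in mm)
- brush: bystander: brush lying on the bench, 200 long; origin at its middle (sizes in mm)
Things that resemble listed ones, but are neither listed nor needed, are in the scene too. What is shaped like the standing but red is not meant.

How it is judged:
By the outcome, as a careful person would: the job done as asked, in the order asked, and still so for the second after the job is handed in, with the robot touching nothing.
It also fails if it takes over 70 s, if anything falls off the work surface, if the arm or the gripper's body presses on something with over 40 N, if the wrist force passes 120 N, or if a joint passes its speed limit or range.

ROBOT

A 6-joint arm with a two-finger parallel gripper is mounted at the origin on the work surface. World frame = base frame: x ahead of the robot, y to its left, z up, the work surface at z = 0. Lengths are in mm, angles in degrees, forces in N, time in s.
With the tool pointing down it reaches from about 325 to 775 mm from the base axis. Payload 5.5 kg.
Tool frame: the origin (TCP) lies midway between the tips of the shut fingers; the grasp point (between the pads) lies 19 mm behind it; z points along the fingers, y is the line along which they close (so a half turn about z gives the same grasp; the last joint's range is limited). The gripper opens to 85 mm and grips with 20 to 120 N. Pads are 22 mm wide; open, the fingers measure 114 mm over their backs; the gripper's body (76 mm by 85 mm) begins 54 mm behind the grasp point. The pads swing forward as they close: fully open they stand 13 mm farther back than shut.
Start: joints at [69.402, 5.22, 70.514, -0, 104.267, -3.249], TCP at [178.921, 572.716, 231.275] pointing down, gripper open.
Joint ranges: [-164.24, 164.24], [-49.07, 125.15], [9.68, 141.18], [-86.29, 266.29], [3.28, 154.24], [-151.56, 151.56]. Speed limits (degrees/s): [147.25, 147.25, 172.46, 180, 180, 180].

INTERFACE

Orientations are given as [roll, pitch, yaw] about the fixed x, y, z axes, in that order (R = Rz(yaw) Ry(pitch) Rx(roll)).
In Python, from workcell import r gives the robot as it stands.
- The arm moves only by the tool jog_arm, never from a script. Its argument "targets" is one flat list of numbers, 7 for each row, row after row: the turn, a rotation vector about the world's x, y, z in degrees, then the shift along the world's x, y, z in m, then the opening, from 0 (shut) to 1 (fully open). In form: [wx, wy, wz, x, y, z, hand, wx, wy, wz, x, y, z, hand, ...]. A call has 1 to 20 rows; each row shifts and turns the commanded pose from where the row before left it; what a row does not reach is not made up. A row lasts 1/10 s, in which the tool goes at most 50 mm and 8.59 degrees, less where a joint would pass 70% of its speed; a pose out of reach is approached as far as the arm can. A call with a gripper value outside its range is refused whole. The fingers move at their own pace and stop on an object; the grip force is fixed at half the most. Time passes only in rows, so rows that do not move let the fingers close. It gives the time, the measured TCP pose, the force, the opening and the grip force at its end, in the units of the state.
- r.get_state(): the state, without advancing time (a new reading comes with each control period).
- r.snapshot(name): name is "scene" or "top"; returns the picture (420x560x3 uint8, red, green, blue); there is no depth.
- r.camera_model(name): a dict with "fx", "fy", "cx", "cy" (pixels), "view" (4x4, takes a point from world to camera coordinates). Camera axes: x right, y down, z forward; pixel columns grow to the right and rows downward; lengths in mm; the calibration is good to about 2 mm. A picture is of the moment at which its call begins. camera_model takes no time and is no camera call.
- r.close_job(): hands the job in; it is judged then, once.
The state is a dict: "time": time; "q": joint angles; "qd": joint speeds; "tau": joint torques, N m; "ee_pos": TCP position; "tool_rot": TCP orientation; "wrist_force": force on the tool from outside, world axes, zero at the start; "torque": the same for the moment, N m; "width": finger opening in mm; "gripper_force": force on a finger pad.
Only numpy, scipy, OpenCV 4.12 (cv2) and the standard library are available. Lean on these libraries where they do the work, as an engineer would, in place of code of your own. Each camera call takes 0.05 s, during which the arm holds its last target. There are 200 camera calls.

## Working session

There is one attempt and no reset: what is moved stays moved. The work goes in short steps, Python scripts to look and compute and a tool call to move; the robot and the scene stay as the last step left them, time stands still between calls to the robot, and variables do not carry over. Pictures are saved under pics/ and viewed, at most 10 in all, crops included, and the job is handed in when it is done.

Besides the shell and the picture viewer there is one more tool, called after "Request:" as name(argument=value, ...) on one line, values as JSON. jog_arm: Moves the arm, as the interface text tells. Its arguments: {"type":"object","properties":{"targets":{"type":"array","items":{"type":"number"}}},"required":["targets"]}

```bash
mkdir -p pics; ls
python3 - <<'E'
from workcell import r
import cv2
for n in("scene","top"):
    cv2.imwrite(f"pics/{n}0.png",cv2.resize(r.snapshot(n)[:,:,::-1],(800,600),interpolation=cv2.INTER_CUBIC))
    m=r.camera_model(n);print(n,m)
s=r.get_state();print(s)
E
```

```text
pics
scene {'fx': 497.53735095163796, 'fy': 497.53735095163796, 'cx': 284.76255388308175, 'cy': 208.96721080037946, 'view': array([[ 7.72621887e-01,  6.34760409e-01,  1.16035869e-02,
        -3.76496059e+02],
       [ 3.99153560e-01, -4.71469149e-01, -7.86379855e-01,
        -2.06924945e+02],
       [-4.93692065e-01,  6.12205901e-01, -6.17634261e-01,
         1.73789146e+03],
       [ 0.00000000e+00,  0.00000000e+00,  0.00000000e+00,
         1.00000000e+00]])}
top {'fx': 499.5695759923783, 'fy': 499.5695759923783, 'cx': 280.649905495382, 'cy': 214.98366960877027, 'view': array([[ 2.45354699e-02, -9.99683367e-01,  5.58364184e-03,
        -9.40477940e+01],
       [-9.85241715e-01, -2.51267161e-02, -1.69314535e-01,
         5.22474875e+02],
       [ 1.69401223e-01, -1.34702520e-03, -9.85546250e-01,
         1.29872334e+03],
       [ 0.00000000e+00,  0.00000000e+00,  0.00000000e+00,
         1.00000000e+00]])}
{'time': 0.1, 'q': array([ 6.94017905e+01,  5.25926715e+00,  7.05739798e+01,  7.06319917e-04,
        1.04268248e+02, -3.24837479e+00]), 'qd': array([ 0.03512162, -0.10056321, -0.23726584,  0.01260519, -0.14027588,
       -0.00325816]), 'tau': array([ 3.15508347e-03, -4.60216713e+01, -4.19218934e+01, -4.10828363e-05,
        1.05958423e-02,  3.50221313e-06]), 'ee_pos': array([178.82816029, 572.46374189, 230.26887331]), 'tool_rot': array([-1.79898707e+02, -6.43487239e-03,  1.62650333e+02]), 'wrist_force': array([ 0.1185128 , -0.44552804, -0.21650492]), 'torque': array([ 0.01896568,  0.01407528, -0.02935064]), 'gripper_force': 0.0, 'width': 85.27027810755737}
```

View pics/top0.png

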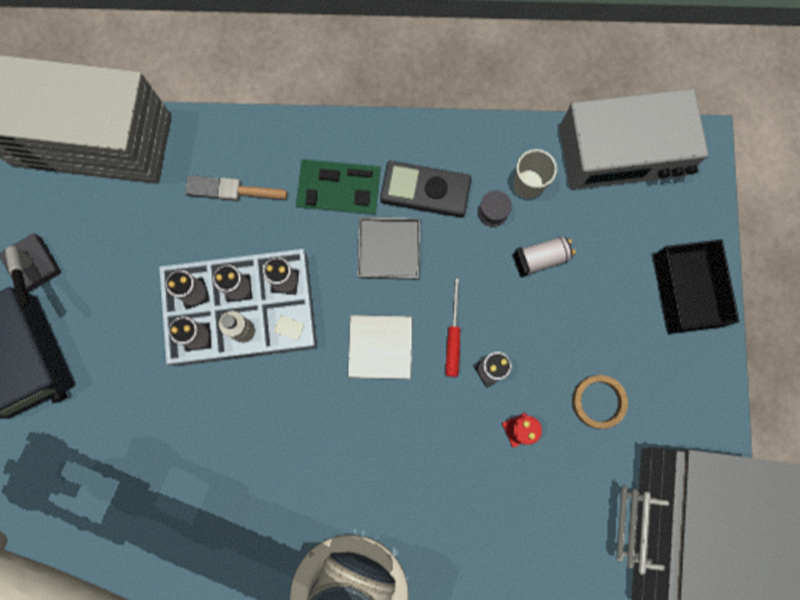

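View pics/scene0.png

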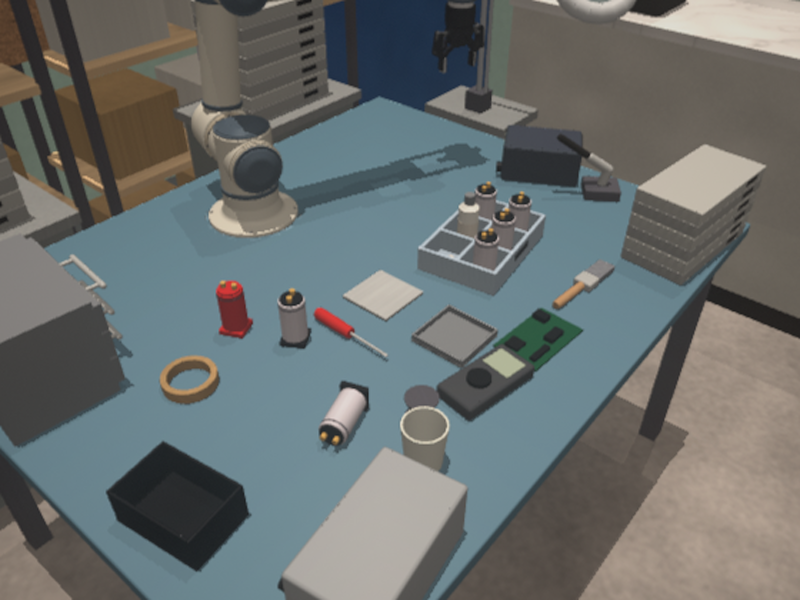

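The top view shows two candidates for the bottle: the white one in the crate (237,325) and the cup (535,172). For the standing capacitor there is bare aluminium (495,368), red (525,430) and the packed ones. The fallen one can only be (545,255). I choose the bottle at (237,325), the capacitor at (495,368) and the lying one at (545,255). The tray has a rim (390,248) and the plate is at (380,347). The slip cell is at (290,328). I'll check with close crops.

Run:
```python
from workcell import r
import cv2
t=r.snapshot("top")[:,:,::-1]
cv2.imwrite("pics/c1.png",cv2.resize(t[170:260,105:225],None,fx=6,fy=6,interpolation=cv2.INTER_CUBIC))
cv2.imwrite("pics/c2.png",cv2.resize(t[145:275,240:420],None,fx=4.4,fy=4.4,interpolation=cv2.INTER_CUBIC))
```

```text
(no output)
```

View pics/c1.png

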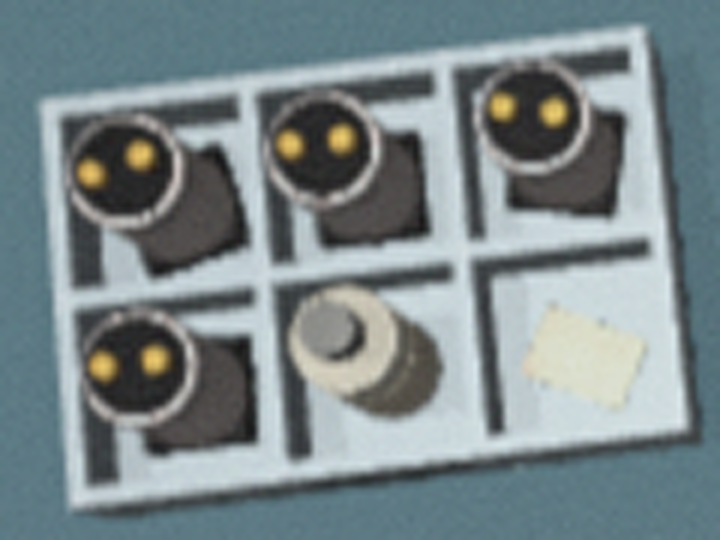

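View pics/c2.png

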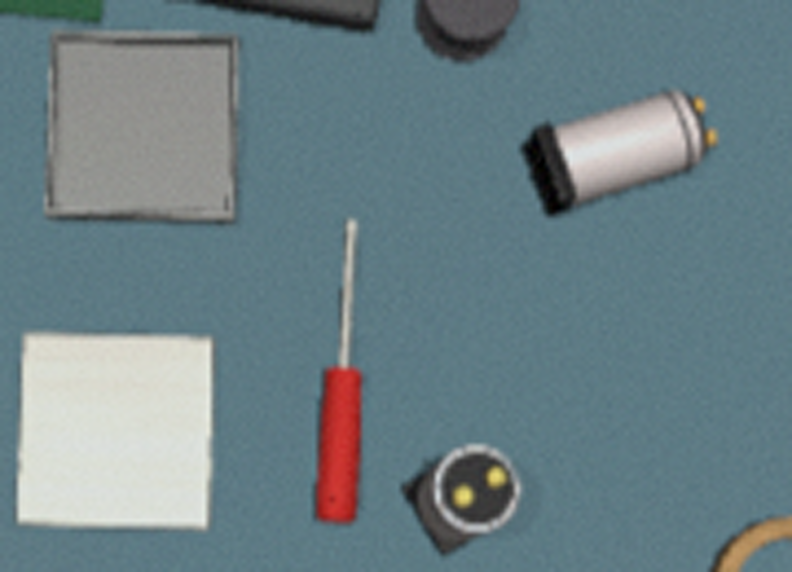

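Crop 1 (6x) shows four packed capacitors, the bottle (cap 329,330) and the slip cell. The rim corners are (42,100), (645,28), (690,430) and (72,508). Crop 2 (4.4x) shows the bare aluminium standing capacitor, with its can top at (476,488). The fallen one has its terminals at (706,121) to the right. It also shows the tray and the plate.

```bash
cat > h.py <<'E'
import numpy as np
from workcell import r
M={n:r.camera_model(n) for n in("top","scene")}
def up(p,z,n="top"):
    m=M[n];R,t=m["view"][:3,:3],m["view"][:3,3]
    d=R.T@np.array([(p[0]-m["cx"])/m["fx"],(p[1]-m["cy"])/m["fy"],1]);c=-R.T@t
    return (c+d*(z-c[2])/d[2]).round(1)
def pj(P,n="top"):
    m=M[n];v=m["view"]@np.append(P,1);return np.array([m["fx"]*v[0]/v[2]+m["cx"],m["fy"]*v[1]/v[2]+m["cy"]])
c1=lambda u,v,z:up((u/6+105-.4,v/6+170-.4),z)[:2]
c2=lambda u,v,z:up((u/4.4+240-.4,v/4.4+145-.4),z)[:2]
E
python3 - <<'E'
from h import *
C=np.array([c1(*p,56) for p in((42,100),(645,28),(690,430),(72,508))]);print("crate",C.mean(0),C.tolist())
e=(C[0]-C[1]+C[3]-C[2])/2;print("len",np.linalg.norm(e),"yaw of +y:",np.degrees(np.arctan2(-e[0],e[1])))
for p in((126,170),(324,148),(532,115),(138,366)):print("packed",c1(*p,6+98))
print("bottle cap",c1(329,329,136),"body",c1(346,341,105))
for nm,z,q in(("tray",18,((53,33),(239,37),(235,220),(45,216))),("plate",8,((24,333),(213,338),(208,528),(17,523)))):
    D=np.array([c2(*p,z) for p in q]);print(nm,D.mean(0),np.linalg.norm(D[0]-D[1]),D.tolist())
print("standing",c2(476,488,98),c2(480.5,486.5,112),"foot corners",c2(404,489,0),c2(446,554,0))
T=c2(706,121,25);A=c2(567,166,25);B=c2(682,128,25)
print("fallen term",T,A,B,"dirs",[np.degrees(np.arctan2(*(x)[::-1])) for x in(T-A,B-A)])
d=(T-A)/np.linalg.norm(T-A);print("origin",T-107*d,d)
print("foot bottom",c2(523,147,0),c2(551,214,0))
for nm,p in(("spool",(470,8,52)),):print(nm,c2(*p))
print("driver tip, end",c2(352,220,5),c2(337,520,10),"red",up((525*.7,430*.7),100),r.get_state()["time"])
E
```

```text
crate [518.6 227. ] [[589.5, 375.3], [629.6, 107.0], [448.2, 78.5], [407.1, 347.2]]
len 271.5522233383479 yaw of +y: 8.598579877206626
packed [548.9 320.1]
packed [560.8 235.7]
packed [577.6 147.1]
packed [464.1 308.5]
bottle cap [477.4 220.6] body [477.  220.6]
tray [646.65  -54.325] 118.60105395821743 [[706.0, 4.7], [706.5, -113.9], [587.3, -113.7], [586.8, 5.6]]
plate [454.15  -42.375] 118.50016877625112 [[513.7, 16.8], [513.5, -101.7], [394.6, -101.3], [394.8, 16.7]]
standing [ 415.2 -254.4] [ 414.8 -255.1] foot corners [ 422.5 -223. ] [ 382.8 -249.4]
fallen term [ 657.2 -409.2] [ 625.8 -321.3] [ 652.3 -394. ] dirs [np.float64(-70.3420468139981), np.float64(-69.97261056138012)]
origin [ 621.2047437  -308.43620926] [ 0.33640426 -0.94171767]
foot bottom [ 643.7 -297.7] [ 600.2 -315.5]
spool [ 718.7 -256.5]
driver tip, end [ 592.  -188.3] [ 401.4 -180.7] red [ 302.1 -303.8  100. ] 0.15
```

Request:
jog_arm(targets=[0, 0, -1.9, 0.0298, -0.0352, -0.005, 0.78, 0, 0, -1.9, 0.0298, -0.0352, -0.005, 0.78, 0, 0, -1.9, 0.0298, -0.0352, -0.005, 0.78, 0, 0, -1.9, 0.0298, -0.0352, -0.005, 0.78, 0, 0, -1.9, 0.0298, -0.0352, -0.005, 0.78, 0, 0, -1.9, 0.0298, -0.0352, -0.005, 0.78, 0, 0, -1.9, 0.0298, -0.0352, -0.005, 0.78, 0, 0, -1.9, 0.0298, -0.0352, -0.005, 0.78, 0, 0, -1.9, 0.0298, -0.0352, -0.005, 0.78, 0, 0, -1.9, 0.0298, -0.0352, -0.005, 0.78, 0, 0, 0, 0, 0, 0, 0.78, 0, 0, 0, 0, 0, 0, 0.78])

```text
time: 1.35
ee_pos: [477.1, 219.9, 180.6]
tool_rot: [-179.9, -0.1, 143.5]
wrist_force: [-1.1, 0.2, 0.2]
width: 66.6
gripper_force: 0.0
```

Request:
jog_arm(targets=[0, 0, 0, 0, 0.0007, -0.028, 0.78, 0, 0, 0, 0, 0, -0.028, 0.78, 0, 0, 0, 0, 0, -0.028, 0.78, 0, 0, 0, 0, 0, -0.018, 0.78, 0, 0, 0, 0, 0, -0.01, 0.78, 0, 0, 0, 0, 0, 0, 0.78, 0, 0, 0, 0, 0, 0, 0.3, 0, 0, 0, 0, 0, 0, 0.3, 0, 0, 0, 0, 0, 0, 0.3, 0, 0, 0, 0, 0, 0, 0.3, 0, 0, 0, 0, 0, 0, 0.3])

```text
time: 2.45
ee_pos: [477.9, 221.9, 71.2]
tool_rot: [179.8, 0.1, 143.6]
wrist_force: [-0.4, 0.9, 6.5]
width: 44.3
gripper_force: 61.8
```

Run:
```python
from h import *
s=r.get_state();print(s["q"].round(2),s["ee_pos"].round(1),s["width"],s["gripper_force"],s["wrist_force"])
```

```text
[ 2.120e+01 -4.630e+00  9.666e+01  2.000e-02  8.778e+01 -3.245e+01] [477.9 221.9  71.2] 44.31145183415645 61.82259327673819 [-0.44374861  0.91828239  6.51135243]
```

Request:
jog_arm(targets=[0, 0, 0, 0, 0, 0.012, 0.3, 0, 0, 0, 0, 0, 0.03, 0.3, 0, 0, 0, 0, 0, 0.04, 0.3, 0, 0, 0, 0, 0, 0.04, 0.3, 0, 0, 0, 0, 0, 0.028, 0.3, 0, 0, 0, 0.012, -0.02, 0, 0.3, 0, 0, 0, 0.0211, -0.0345, 0, 0.3, 0, 0, 0, 0.0211, -0.0345, 0, 0.3, 0, 0, 0, 0.0211, -0.0345, 0, 0.3, 0, 0, 0, 0.0211, -0.0345, 0, 0.3, 0, 0, 0, 0.0211, -0.0345, 0, 0.3, 0, 0, 0, 0.0211, -0.0345, 0, 0.3, 0, 0, 0, 0.0211, -0.0345, 0, 0.3, 0, 0, 0, 0.009, -0.015, 0, 0.3, 0, 0, 0, 0, 0, -0.035, 0.3, 0, 0, 0, 0, 0, -0.035, 0.3, 0, 0, 0, 0, 0, -0.035, 0.3, 0, 0, 0, 0, 0, 0, 0.3, 0, 0, 0, 0, 0, 0, 0.3])

```text
time: 4.35
ee_pos: [645.2, -55.1, 114.4]
tool_rot: [-179.9, -0.1, 143.6]
wrist_force: [0.7, -0.1, 0.7]
width: 44.6
gripper_force: 61.5
```

Run:
```python
from h import *
import cv2
a=[]
for n,(x,y) in(("top",pj([646,-54,60])),("scene",pj([646,-54,60],"scene"))):
    t=r.snapshot(n)[:,:,::-1];x=int(x);y=int(y)
    a.append(cv2.resize(t[y-60:y+60,x-50:x+50],None,fx=4,fy=4,interpolation=cv2.INTER_CUBIC))
cv2.imwrite("pics/b1.png",np.hstack(a))
s=r.get_state();print(s["q"].round(2),s["ee_pos"].round(1),s["wrist_force"])
```

```text
[ -7.88  12.94  73.51  -0.    93.32 -61.53] [646.8 -55.2 117.6] [ 1.18911351  0.10836732 -1.26015468]
```

View pics/b1.png

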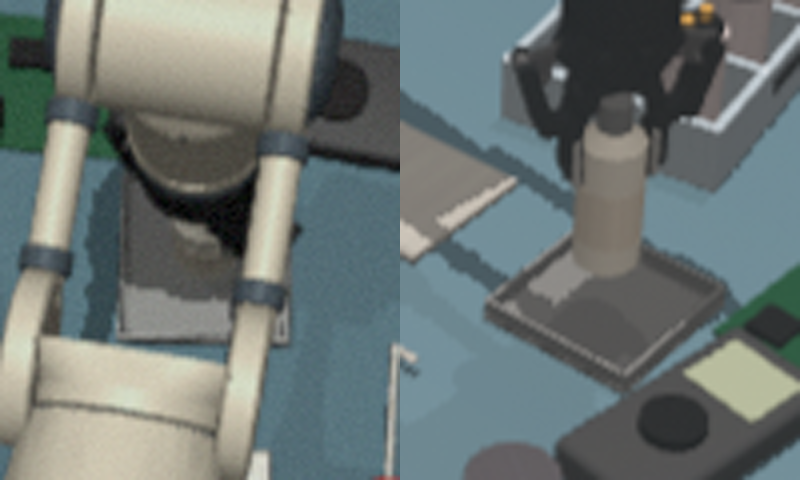

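The scene view shows the bottle upright in the gripper above the tray, its base at crop (608,268). I'll lower it.

Request:
jog_arm(targets=[0, 0, 0, 0, 0, -0.015, 0.3, 0, 0, 0, 0, 0, -0.015, 0.3, 0, 0, 0, 0, 0, -0.01, 0.3, 0, 0, 0, 0, 0, -0.003, 0.3, 0, 0, 0, 0, 0, -0.002, 0.3, 0, 0, 0, 0, 0, 0, 0.3, 0, 0, 0, 0, 0, 0, 0.3])

```text
time: 5.15
ee_pos: [645.9, -55.1, 69.4]
tool_rot: [180.0, 0.0, 143.7]
wrist_force: [0.5, -0.1, -1.5]
width: 43.6
gripper_force: 61.6
```

Request:
jog_arm(targets=[0, 0, 0, 0, 0, -0.001, 0.3, 0, 0, 0, 0, 0, 0, 0.3, 0, 0, 0, 0, 0, 0, 0.3])

```text
time: 5.45
ee_pos: [646.0, -55.1, 69.3]
tool_rot: [180.0, 0.1, 143.7]
wrist_force: [-2.1, 0.4, 5.3]
width: 44.4
gripper_force: 62.1
```

Request:
jog_arm(targets=[0, 0, 0, 0, 0, 0, 0.53, 0, 0, 0, 0, 0, 0, 0.58, 0, 0, 0, 0, 0, 0, 0.68, 0, 0, 0, 0, 0, 0, 0.78, 0, 0, 0, 0, 0, 0, 0.78, 0, 0, 0, 0, 0, 0.02, 0.78, 0, 0, 0, 0, 0, 0.04, 0.78, 0, 0, 0, 0, 0, 0.05, 0.78, 0, 0, 0, 0, 0, 0.05, 0.78, 0, 0, 0, 0, 0, 0, 0.78])

```text
time: 6.45
ee_pos: [647.9, -55.4, 238.8]
tool_rot: [179.6, 0.8, 143.7]
wrist_force: [0.2, -0.3, 0.2]
width: 66.6
gripper_force: 0.0
```

Run:
```python
from h import *
import numpy as np
s=r.get_state();print(s["q"].round(2),s["ee_pos"].round(1),s["tool_rot"].round(1))
from scipy.optimize import least_squares
D=[((5.2593,70.574,104.268),(178.83,572.46,230.27)),((-4.63,96.66,87.78),(477.9,221.9,71.2)),((12.94,73.51,93.32),(646.8,-55.2,117.6)),(tuple(s["q"][[1,2,4]]),tuple(s["ee_pos"]))]
def f(p):
    o=[]
    for q,e in D:
        a,b,c=np.radians([q[0],q[0]+q[1],sum(q)])
        rr=np.sqrt(e[0]**2+e[1]**2-34**2)
        o+=[p[0]+p[1]*np.sin(a)+p[2]*np.sin(b)+p[5]*np.cos(b)+0*np.sin(c)-rr,p[3]+p[1]*np.cos(a)+p[2]*np.cos(b)-p[5]*np.sin(b)-e[2]]
    return o
l=least_squares(f,[0,350,380,150,0,0]);print(l.x.round(1),np.round(l.fun,1))
```

```text
[ -7.88  12.45  61.79  -0.   104.88 -61.54] [647.9 -55.4 238.8] [179.6   0.8 143.7]
[   1.   379.6  558.3 -189.1  535.7   98.2] [ 2.4  0.1 -1.   0.2  1.1 -0.2 -2.5 -0.1]
```

Request:
jog_arm(targets=[0, 0, -4.2, 0, -0.04, -0.014, 0.9, 0, 0, -4.2, 0, -0.04, -0.014, 0.9, 0, 0, -4.2, 0, -0.04, -0.014, 0.9, 0, 0, -4.2, 0, -0.04, -0.014, 0.9, 0, 0, -4.2, 0, -0.04, -0.014, 0.9, 0, 0, -4.2, 0, -0.04, -0.014, 0.9, 0, 0, -4.2, 0, -0.04, -0.014, 0.9, 0, 0, -4.5, -0.003, -0.039, -0.014, 0.9, 0, 0, 0, 0, 0, 0, 0.9, 0, 0, 0, 0, 0, 0, 0.9])

```text
time: 7.45
ee_pos: [641.9, -374.7, 114.6]
tool_rot: [-179.9, -0.1, 109.7]
wrist_force: [0.4, 0.6, 1.3]
width: 77.0
gripper_force: 0.0
```

Run:
```python
from h import *
import cv2
a=[]
for n,(x,y),w,h in(("scene",pj([645,-374,30],"scene"),60,60),("top",pj([646,-54,60]),60,60)):
    t=r.snapshot(n)[:,:,::-1];x=int(x);y=int(y)
    a.append(cv2.resize(t[y-h:y+h,x-w:x+w],(400,400),interpolation=cv2.INTER_CUBIC))
cv2.imwrite("pics/f1.png",np.hstack(a))
s=r.get_state();print(s["q"].round(2),s["ee_pos"].round(1),s["tool_rot"].round(1))
```

```text
[-3.276e+01  2.825e+01  5.472e+01  3.000e-02  9.699e+01 -5.259e+01] [ 643.1 -373.1  116.9] [180.    0.  109.8]
```

View pics/f1.png

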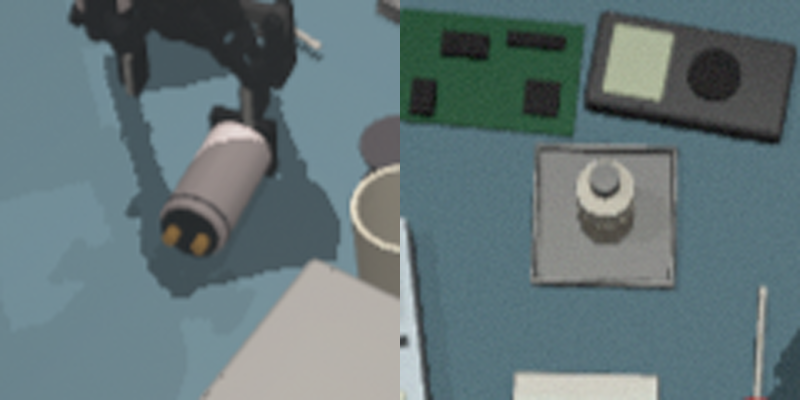

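The crop shows the bottle standing in the tray (605,205) and the fallen capacitor below the open fingers. I'll tilt slightly and descend.

Request:
jog_arm(targets=[5.65, 2.0, 0, 0, 0.0015, -0.02, 0.9, 5.65, 2.0, 0, 0, 0.0015, -0.02, 0.9, 0, 0, 0, 0, 0, -0.02, 0.9, 0, 0, 0, 0, 0, 0, 0.9])

```text
time: 7.95
ee_pos: [641.9, -369.2, 51.6]
tool_rot: [-179.8, -12.3, 109.8]
wrist_force: [0.2, 0.7, -0.2]
width: 76.5
gripper_force: 0.0
```

Run:
```python
from h import *
s=r.get_state();print(s["q"].round(2),s["ee_pos"].round(1),s["tool_rot"].round(1))
```

```text
[-35.67  38.86  47.66   7.   103.66 -54.44] [ 641.9 -369.2   51.6] [-179.8  -12.3  109.8]
```

Request:
jog_arm(targets=[0, 0, 0, 0.001, 0, -0.02, 0.9, 0, 0, 0, 0, 0, -0.014, 0.9, 0, 0, 0, 0, 0, -0.01, 0.9, 0, 0, 0, 0, 0, 0, 0.9, 0, 0, 0, 0, 0, 0, 0.9])

```text
time: 8.45
ee_pos: [643.8, -370.8, 13.1]
tool_rot: [179.9, -12.0, 109.8]
wrist_force: [1.1, 0.5, -0.5]
width: 76.8
gripper_force: 0.0
```

Request:
jog_arm(targets=[0, 0, 0, 0, 0, -0.006, 0.9, 0, 0, 0, 0, 0, 0, 0.9, 0, 0, 0, 0, 0, 0, 0.3, 0, 0, 0, 0, 0, 0, 0.3, 0, 0, 0, 0, 0, 0, 0.3, 0, 0, 0, 0, 0, 0, 0.3, 0, 0, 0, 0, 0, 0, 0.3])

```text
time: 9.15
ee_pos: [643.9, -371.4, 6.9]
tool_rot: [179.9, -11.9, 109.8]
wrist_force: [0.5, -0.6, 1.2]
width: 49.0
gripper_force: 62.7
```

Run:
```python
from h import *
s=r.get_state();print(s["q"].round(2),s["ee_pos"].round(1),s["tool_rot"].round(1),s["wrist_force"].round(1))
```

```text
[-35.72  40.05  50.49   6.89  99.21 -54.94] [ 643.9 -371.4    6.9] [179.9 -11.9 109.8] [ 0.5 -0.6  1.2]
```

Request:
jog_arm(targets=[0, 0, 0, 0, 0, 0.015, 0.3, 0, 0, 0, 0, 0, 0.035, 0.3, 0, 0, 0, 0, 0, 0.04, 0.3, 0, 0, 0, 0, 0, 0.04, 0.3, -4, -1.4, 0, -0.01, 0.016, 0.02, 0.3, -7.5, -2.7, 0, -0.016, 0.026, 0.015, 0.3, -7.5, -2.7, 0, -0.016, 0.026, 0.01, 0.3, -7.5, -2.7, 0, -0.016, 0.026, 0.005, 0.3, -7.5, -2.7, 0, -0.016, 0.026, 0, 0.3, -4, -1.4, 0, -0.01, 0.016, 0, 0.3, 0, 0, 0, 0, 0, 0, 0.3, 0, 0, 0, 0, 0, 0, 0.3])

```text
time: 10.35
ee_pos: [560.2, -235.2, 185.7]
tool_rot: [-180.0, 27.9, 109.8]
wrist_force: [-0.1, 0.2, -4.4]
width: 48.4
gripper_force: 62.9
```

```bash
cat > kin.py <<'E'
from h import *
from scipy.optimize import least_squares
from scipy.spatial.transform import Rotation as Ro
lim=np.array([[-164.24,164.24],[-49.07,125.15],[9.68,141.18],[-86.29,266.29],[3.28,154.24],[-151.56,151.56]])
ry=lambda a:Ro.from_euler('y',a,degrees=True);rz=lambda a:Ro.from_euler('z',a,degrees=True)
def fk(q,p):
    a,y0,L2,L3,H,Lt,e=p
    R=rz(q[0]);T=np.array([a,y0,H]);R=R*ry(q[1]);T=rz(q[0]).apply(T)+R.apply([0,0,L2])
    R=R*ry(q[2]);T=T+R.apply([e,0,L3]);R=R*rz(q[3])*ry(q[4]);T=T+R.apply([0,0,Lt]);R=R*rz(q[5])
    return T,R
D=[((69.4018,5.259,70.574,0,104.268,-3.248),(178.83,572.46,230.27)),((21.2,-4.63,96.66,.02,87.78,-32.45),(477.9,221.9,71.2)),((-7.88,12.94,73.51,0,93.32,-61.53),(646.8,-55.2,117.6)),((-7.88,12.45,61.79,0,104.88,-61.54),(647.9,-55.4,238.8)),
((-32.76,28.25,54.72,.03,96.99,-52.59),(643.1,-373.1,116.9)),((-35.67,38.86,47.66,7,103.66,-54.44),(641.9,-369.2,51.6)),((-35.72,40.05,50.49,6.89,99.21,-54.94),(643.9,-371.4,6.9))]
E
python3 - <<'E'
from kin import *
s=r.get_state();print(s["q"].round(2),s["ee_pos"].round(1),s["tool_rot"].round(1),s["width"])
D.append((s["q"],s["ee_pos"]))
l=least_squares(lambda p:np.concatenate([fk(q,p)[0]-e for q,e in D]),[0,34,380,400,180,250,0],loss="soft_l1")
print(l.x.round(1),np.round(l.fun,1).reshape(-1,3)[-3:])
T,R=fk(s["q"],l.x);print((R.inv()*Ro.from_euler('xyz',s["tool_rot"],degrees=True)).as_euler('xyz',degrees=True))
E
```

```text
[-13.34  -8.23  92.35 -23.41  80.55 -32.43] [ 560.2 -235.2  185.7] [-180.    27.9  109.8] 48.44771508189995
[-1.000e-01  3.400e+01  3.726e+02  5.586e+02  1.572e+02  3.407e+02
  9.680e+01] [[-0. -0.  0.]
 [-0. -0.  0.]
 [ 0. -0. -0.]]
[0.00000000e+00 2.54444375e-14 9.00000000e+01]
```

```bash
cat >> kin.py <<'E'
P=np.array([-.1,34,372.6,558.6,157.2,340.7,96.8])
_s=r.get_state();D.append((_s["q"],_s["ee_pos"]))
P=least_squares(lambda p:np.concatenate([fk(q,p)[0]-e for q,e in D[:7]]),P).x if 1 else P
O6=rz(90)
def ik(pos,R,q0):
    f=lambda q:np.concatenate([fk(q,P)[0]-pos,200*((fk(q,P)[1]*O6).inv()*R).as_rotvec()])
    l=least_squares(f,np.clip(q0,lim[:,0]+.1,lim[:,1]-.1),bounds=(lim[:,0],lim[:,1]),x_scale=30.)
    return l.x,np.linalg.norm(l.fun)
E
python3 - <<'E'
from kin import *
s=r.get_state();q0=s["q"];R0=Ro.from_euler('xyz',[179.9,-11.9,109.8],degrees=True)
d=np.array([.338,-.941,0]);k=np.cross(d,[0,0,1])
Rup=Ro.from_rotvec(k/np.linalg.norm(k)*np.pi/2)*R0
for ox,oy in((460,-50),(472,-60)):
  for dy in range(-40,60,10):
    h=-70.2+dy;R=rz(dy)*Rup;u=np.array([np.cos(np.radians(h)),np.sin(np.radians(h)),0])
    pos=np.array([ox,oy,8])+18.1*u+[0,0,67]
    q,e=ik(pos,R,q0);tz=R.apply([0,0,1]);W=pos-341*tz
    print(ox,round(h),q.round(0),round(e,1),"wrist",W.round(0),"s=190",(pos-190*tz).round(0))
E
```

```text
460 -110 [ 20.  27.  91. -57. 118.  40.] 0.0 wrist [569. 246. 145.] s=190 [518. 108. 114.]
460 -100 [ 23.  22.  98. -61. 112.  39.] 0.0 wrist [516. 261. 145.] s=190 [490. 115. 114.]
460 -90 [ 26.  16. 105. -65. 106.  37.] 0.0 wrist [461. 266. 145.] s=190 [460. 118. 114.]
460 -80 [ 29.   9. 113. -70.  99.  36.] 0.0 wrist [406. 261. 145.] s=190 [431. 115. 114.]
460 -70 [ 30.   2. 121. -74.  92.  34.] 0.0 wrist [353. 247. 145.] s=190 [403. 108. 114.]
460 -60 [ 31.  -7. 129. -79.  85.  32.] 0.0 wrist [303. 224. 145.] s=190 [376.  96. 114.]
460 -50 [ 31. -17. 138. -84.  76.  29.] 0.0 wrist [258. 192. 145.] s=190 [352.  79. 114.]
460 -40 [ 30. -22. 141. -86.  71.  26.] 18.3 wrist [219. 153. 145.] s=190 [332.  58. 114.]
460 -30 [ 29. -24. 141. -86.  67.  22.] 46.2 wrist [187. 108. 145.] s=190 [315.  34. 114.]
460 -20 [ 28. -25. 141. -86.  63.  18.] 73.7 wrist [164.  59. 145.] s=190 [302.   8. 114.]
472 -110 [ 19.  28.  89. -58. 117.  39.] 0.0 wrist [581. 236. 145.] s=190 [530.  98. 114.]
472 -100 [ 22.  22.  97. -62. 111.  38.] 0.0 wrist [528. 251. 145.] s=190 [502. 105. 114.]
472 -90 [ 25.  17. 104. -66. 104.  36.] 0.0 wrist [473. 256. 145.] s=190 [472. 108. 114.]
472 -80 [ 27.  10. 112. -71.  98.  35.] 0.0 wrist [418. 251. 145.] s=190 [443. 105. 114.]
472 -70 [ 28.   3. 120. -75.  91.  34.] 0.0 wrist [365. 237. 145.] s=190 [415.  98. 114.]
472 -60 [ 29.  -6. 129. -80.  83.  32.] 0.0 wrist [315. 214. 145.] s=190 [388.  86. 114.]
472 -50 [ 28. -17. 137. -86.  74.  29.] 0.0 wrist [270. 182. 145.] s=190 [364.  69. 114.]
472 -40 [ 27. -24. 141. -86.  67.  23.] 17.0 wrist [231. 143. 145.] s=190 [344.  48. 114.]
472 -30 [ 25. -25. 141. -86.  63.  20.] 44.2 wrist [199.  98. 145.] s=190 [327.  24. 114.]
472 -20 [ 24. -26. 141. -86.  58.  15.] 71.3 wrist [176.  49. 145.] s=190 [314.  -2. 114.]
```

Request:
jog_arm(targets=[0, 0, 5, -0.009, 0.0177, 0.002, 0.3, 0, 0, 5, -0.009, 0.0177, 0.002, 0.3, -6.2, -3.58, 0, -0.009, 0.0177, 0.002, 0.3, -6.2, -3.58, 0, -0.009, 0.0177, 0.002, 0.3, -6.2, -3.58, 0, -0.009, 0.0177, 0, 0.3, -6.2, -3.58, 0, -0.009, 0.0177, 0, 0.3, -6.2, -3.58, 0, -0.009, 0.0177, 0, 0.3, -6.2, -3.58, 0, -0.009, 0.0177, 0, 0.3, -6.2, -3.58, 0, -0.009, 0.0177, 0, 0.3, 0, 0, 0, 0, 0, 0, 0.3, 0, 0, 0, 0, 0, 0, 0.3, 0, 0, 0, 0, 0, 0, 0.3])

```text
time: 11.55
ee_pos: [480.5, -77.7, 195.2]
tool_rot: [178.4, 78.0, 118.1]
wrist_force: [0.8, 0.7, -3.2]
width: 48.4
gripper_force: 63.5
```

Run:
```python
from h import *
from scipy.spatial.transform import Rotation as Ro
s=r.get_state();print(s["q"].round(1),s["ee_pos"].round(1),s["tool_rot"].round(1))
# turn of the part since the grasp, target axis
R=Ro.from_euler('xyz',s["tool_rot"],degrees=True)*Ro.from_euler('xyz',[179.9,-11.9,109.8],degrees=True).inv()
print("part axis",R.apply([.338,-.941,0]).round(3),"origin",(s["ee_pos"]+R.apply(np.array([621.2,-308.4,25])-[643.9,-371.4,6.9])).round(1))
```

```text
[ 28.7 -21.5 126.5 -78.7  86.   14.8] [480.5 -77.7 195.2] [178.4  78.  118.1]
part axis [-0.005 -0.005  1.   ] origin [471.8 -61.7 128.3]
```

Request:
jog_arm(targets=[0, 0, 0, 0, 0, -0.03, 0.3, 0, 0, 0, 0, 0, -0.03, 0.3, 0, 0, 0, 0, 0, -0.025, 0.3, 0, 0, 0, 0, 0, -0.015, 0.3, 0, 0, 0, 0, 0, -0.005, 0.3, 0, 0, 0, 0, 0, 0, 0.3, 0, 0, 0, 0, 0, 0, 0.3])

```text
time: 12.25
ee_pos: [480.4, -77.2, 90.4]
tool_rot: [178.2, 78.1, 118.0]
wrist_force: [0.6, 0.5, -2.7]
width: 48.4
gripper_force: 63.4
```

Run:
```python
from h import *
import cv2
x,y=pj([460,-20,60],"scene").astype(int)
t=r.snapshot("scene")[:,:,::-1]
cv2.imwrite("pics/p1.png",cv2.resize(t[y-60:y+60,x-80:x+80],None,fx=5,fy=5,interpolation=cv2.INTER_CUBIC))
s=r.get_state();print(s["ee_pos"].round(1),s["tool_rot"].round(1),s["wrist_force"])
```

```text
[480.3 -77.   90.4] [178.2  78.1 118. ] [-0.15465388 -0.11270694 -3.43813142]
```

View pics/p1.png

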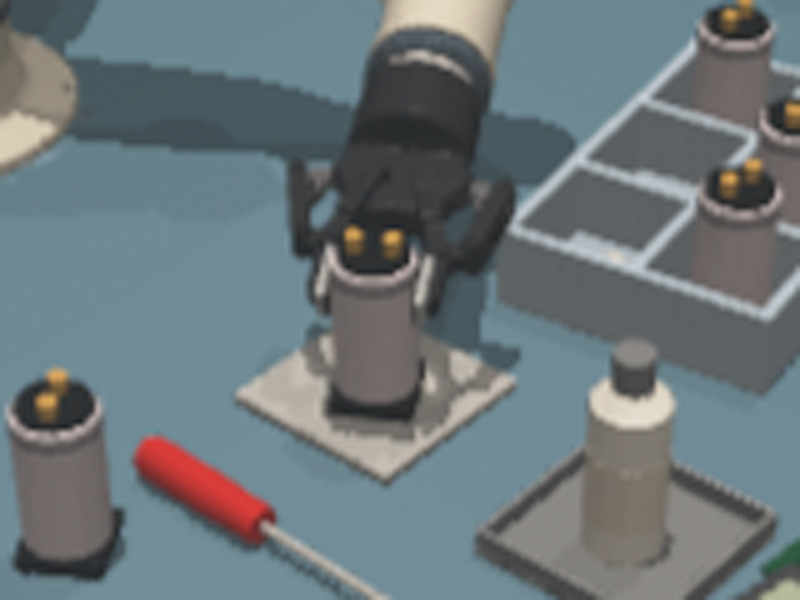

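The capacitor is held upright just above the plate (375,410), terminals up and clear of the crate.

Request:
jog_arm(targets=[0, 0, 0, 0, 0, -0.006, 0.3, 0, 0, 0, 0, 0, -0.004, 0.3, 0, 0, 0, 0, 0, -0.003, 0.3, 0, 0, 0, 0, 0, -0.001, 0.3, 0, 0, 0, 0, 0, 0, 0.3, 0, 0, 0, 0, 0, 0, 0.3])

```text
time: 12.9
ee_pos: [480.1, -77.0, 78.5]
tool_rot: [178.4, 78.5, 118.2]
wrist_force: [-5.7, 1.8, 12.2]
width: 48.4
gripper_force: 64.1
```

Request:
jog_arm(targets=[0, 0, 0, 0, 0, 0.001, 0.3, 0, 0, 0, 0, 0, 0, 0.56, 0, 0, 0, 0, 0, 0, 0.6, 0, 0, 0, 0, 0, 0, 0.66, 0, 0, 0, 0, 0, 0, 0.75, 0, 0, 0, 0, 0, 0, 0.78, 0, 0, 0, 0, 0, 0, 0.78, 0, 0, 0, 0, 0, 0, 0.78])

```text
time: 13.7
ee_pos: [479.5, -77.0, 75.6]
tool_rot: [179.1, 78.1, 118.9]
wrist_force: [0.8, -0.1, 0.9]
width: 66.3
gripper_force: 0.0
```

Request:
jog_arm(targets=[0, 0, 0, -0.0048, 0.0086, 0.002, 0.78, 0, 0, 0, -0.0071, 0.0128, 0.003, 0.78, 0, 0, 0, -0.0071, 0.0128, 0.003, 0.78, 0, 0, 0, -0.0071, 0.0128, 0.003, 0.78, 0, 0, 0, -0.0071, 0.0128, 0.003, 0.78, 0, 0, 0, -0.0071, 0.0128, 0.003, 0.78, 0, 0, 0, 0, 0, 0.03, 0.78, 0, 0, 0, 0, 0, 0.04, 0.78, 0, 0, 0, 0, 0, 0.04, 0.78, 0, 0, 0, 0, 0, 0, 0.78])

```text
time: 14.7
ee_pos: [440.1, -3.0, 208.7]
tool_rot: [176.1, 78.1, 116.0]
wrist_force: [0.2, -0.9, -0.0]
width: 66.7
gripper_force: 0.0
```

Run:
```python
from h import *
import cv2
a=[]
for n,(x,y) in(("top",pj([470,-60,100])),("scene",pj([470,-60,60],"scene"))):
    t=r.snapshot(n)[:,:,::-1];x=int(x);y=int(y);print(n,x,y)
    a.append(cv2.resize(t[y-50:y+50,x-40:x+40],None,fx=5,fy=5,interpolation=cv2.INTER_CUBIC))
cv2.imwrite("pics/p2.png",np.hstack(a))
s=r.get_state();print(s["q"].round(1),s["ee_pos"].round(1),s["tool_rot"].round(1))
```

```text
top 272 232
scene 267 195
[ 41.3 -19.2 123.9 -75.4  97.7  17.2] [439.1  -3.8 203.4] [178.2  78.  118.1]
```

View pics/p2.png

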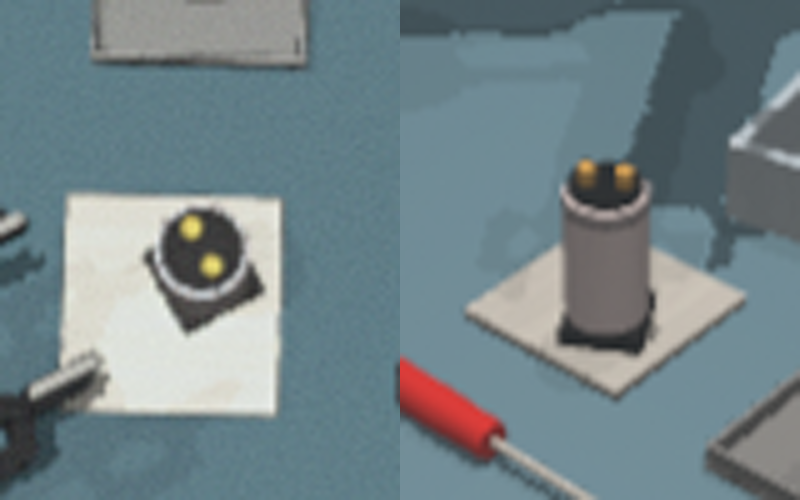

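Request:
jog_arm(targets=[6.89, 3.66, 0, 0.0031, -0.0056, 0, 0.78, 6.89, 3.66, 0, 0.0031, -0.0056, 0, 0.78, 6.89, 3.66, 0, 0.0031, -0.0056, 0, 0.78, 6.89, 3.66, 0, 0.0031, -0.0056, 0, 0.78, 6.89, 3.66, 0, 0.0031, -0.0056, 0, 0.78, 6.89, 3.66, 0, 0.0031, -0.0056, 0, 0.78, 6.89, 3.66, 0, 0.0031, -0.0056, 0, 0.78, 6.89, 3.66, 0, 0.0031, -0.0056, 0, 0.78, 6.89, 3.66, 0, 0.0031, -0.0056, 0, 0.78, 6.89, 3.66, 0, 0.0031, -0.0056, 0, 0.78, 0, 0, 8.5, 0, 0, 0, 0.78, 0, 0, 8.5, 0, 0, 0, 0.78, 0, 0, 8.5, 0, 0, 0, 0.78, 0, 0, 0, 0, 0, 0, 0.78, 0, 0, 0, 0, 0, 0, 0.78])

```text
time: 16.3
ee_pos: [469.9, -60.0, 201.2]
tool_rot: [178.2, -0.1, 143.4]
wrist_force: [-0.3, 0.9, 0.1]
width: 66.6
gripper_force: 0.0
```

Run:
```python
from h import *
from scipy.spatial.transform import Rotation as Ro
print("cap",up((202/5+232-.4,252/5+182-.4),106),up((202/5+232-.4,247/5+182-.4),120))
s=r.get_state();print(s["q"].round(1),s["ee_pos"].round(1),s["tool_rot"].round(1))
R=Ro.from_euler('xyz',s["tool_rot"],degrees=True)
tz=R.apply([0,0,1]);print("fix rotvec",np.degrees(np.cross(tz,[0,0,-1])).round(2))
```

```text
cap [469.6 -59.9 106. ] [470.2 -60.  120. ]
[-12.6 -15.3  92.9   1.7 101.7 -65.7] [469.9 -60.  201.2] [ 1.782e+02 -1.000e-01  1.434e+02]
fix rotvec [-1.5   1.01  0.  ]
```

Request:
jog_arm(targets=[-1.5, 1.0, 0, 0, 0, -0.03, 0.78, 0, 0, 0, 0, 0, -0.04, 0.78, 0, 0, 0, 0, 0, -0.035, 0.78, 0, 0, 0, 0, 0, -0.018, 0.78, 0, 0, 0, 0, 0, -0.006, 0.78, 0, 0, 0, 0, 0, 0, 0.78, 0, 0, 0, 0, 0, 0, 0.78, 0, 0, 0, 0, 0, 0, 0.4, 0, 0, 0, 0, 0, 0, 0.3, 0, 0, 0, 0, 0, 0, 0.3, 0, 0, 0, 0, 0, 0, 0.3, 0, 0, 0, 0, 0, 0, 0.3])

```text
time: 17.5
ee_pos: [471.5, -60.6, 75.8]
tool_rot: [179.8, 0.4, 143.7]
wrist_force: [0.6, -0.2, 6.1]
width: 48.6
gripper_force: 62.8
```

Request:
jog_arm(targets=[0, 0, 0, 0, 0, 0.012, 0.3, 0, 0, 0, 0, 0, 0.03, 0.3, 0, 0, 0, 0, 0, 0.04, 0.3, 0, 0, 0, 0, 0, 0.04, 0.3, 0, 0, 0, 0, 0, 0.012, 0.3, 0, 0, 0, 0, 0.02, 0, 0.3, 0, 0, 0, 0.0005, 0.04, 0, 0.3, 0, 0, 0, 0.0005, 0.04, 0, 0.3, 0, 0, 0, 0.0005, 0.04, 0, 0.3, 0, 0, 0, 0.0005, 0.04, 0, 0.3, 0, 0, 0, 0.0005, 0.04, 0, 0.3, 0, 0, 0, 0.0005, 0.04, 0, 0.3, 0, 0, 0, 0.0005, 0.02, 0, 0.3, 0, 0, 0, 0, 0, 0, 0.3, 0, 0, 0, 0, 0, 0, 0.3, 0, 0, 0, 0, 0, 0, 0.3])

```text
time: 19.1
ee_pos: [473.6, 218.7, 206.9]
tool_rot: [-180.0, 0.2, 143.6]
wrist_force: [1.4, 0.4, -4.0]
width: 48.7
gripper_force: 63.2
```

Request:
jog_arm(targets=[0, 0, -6, 0.0008, 0.001, -0.01, 0.3, 0, 0, -6, 0.0007, 0.0007, -0.025, 0.3, 0, 0, 0, 0, 0, -0.035, 0.3, 0, 0, 0, 0, 0, -0.03, 0.3, 0, 0, 0, 0, 0, -0.018, 0.3, 0, 0, 0, 0, 0, -0.008, 0.3, 0, 0, 0, 0, 0, 0, 0.3, 0, 0, 0, 0, 0, 0, 0.3])

```text
time: 19.9
ee_pos: [475.9, 221.1, 83.1]
tool_rot: [179.8, 0.2, 131.6]
wrist_force: [0.1, -0.1, -2.5]
width: 48.4
gripper_force: 63.2
```

Request:
jog_arm(targets=[0, 0, 0, 0, 0, -0.005, 0.3, 0, 0, 0, 0, 0, -0.002, 0.3, 0, 0, 0, 0, 0, -0.001, 0.3, 0, 0, 0, 0, 0, 0, 0.3, 0, 0, 0, 0, 0, 0, 0.3])

```text
time: 20.4
ee_pos: [475.3, 221.4, 73.8]
tool_rot: [179.9, 0.2, 131.7]
wrist_force: [-0.0, 0.0, -2.6]
width: 48.4
gripper_force: 63.4
```

Request:
jog_arm(targets=[0, 0, 0, 0, 0, -0.001, 0.3, 0, 0, 0, 0, 0, 0, 0.3, 0, 0, 0, 0, 0, -0.001, 0.3, 0, 0, 0, 0, 0, 0, 0.3])

```text
time: 20.8
ee_pos: [475.3, 221.5, 73.8]
tool_rot: [179.9, 0.2, 131.7]
wrist_force: [-5.5, -1.2, 10.4]
width: 48.4
gripper_force: 64.7
```

Request:
jog_arm(targets=[0, 0, 0, 0, 0, 0.001, 0.3, 0, 0, 0, 0, 0, 0, 0.56, 0, 0, 0, 0, 0, 0, 0.6, 0, 0, 0, 0, 0, 0, 0.66, 0, 0, 0, 0, 0, 0, 0.72, 0, 0, 0, 0, 0, 0, 0.72, 0, 0, 0, 0, 0, 0.01, 0.72, 0, 0, 0, 0, 0, 0.03, 0.72, 0, 0, 0, 0, 0, 0.04, 0.72, 0, 0, 0, 0, 0, 0.04, 0.72, 0, 0, 0, 0, 0, 0, 0.72, 0, 0, 0, 0, 0, 0, 0.72])

```text
time: 22.0
ee_pos: [475.9, 221.6, 194.7]
tool_rot: [179.7, 0.2, 131.7]
wrist_force: [0.6, -0.2, 0.0]
width: 61.7
gripper_force: 0.0
```

Request:
jog_arm(targets=[0, 0, 2, -0.003, -0.023, 0, 0.78, 0, 0, 1, -0.0055, -0.0433, 0, 0.78, 0, 0, 1, -0.0055, -0.0433, 0, 0.78, 0, 0, 1, -0.0055, -0.0433, 0, 0.78, 0, 0, 1, -0.0055, -0.0433, 0, 0.78, 0, 0, 1, -0.0055, -0.0433, 0, 0.78, 0, 0, 1, -0.0055, -0.0433, 0, 0.78, 0, 0, 1, -0.0055, -0.0433, 0, 0.78, 0, 0, 1, -0.0055, -0.0433, 0, 0.78, 0, 0, 1, -0.0055, -0.0433, 0, 0.78, 0, 0, 1, -0.0055, -0.0433, 0, 0.78, 0, 0, 0, -0.003, -0.02, 0, 0.78, 0, 0, 0, 0, 0, 0, 0.78, 0, 0, 0, 0, 0, 0, 0.78, 0, 0, 0, 0, 0, 0, 0.78])

```text
time: 23.5
ee_pos: [414.3, -253.6, 192.0]
tool_rot: [179.9, 0.1, 143.7]
wrist_force: [0.6, 0.4, 0.4]
width: 67.0
gripper_force: 0.0
```

Run:
```python
from h import *
import cv2
a=[]
for n,(x,y) in(("top",pj([490,180,60])),("scene",pj([400,-240,90],"scene"))):
    t=r.snapshot(n)[:,:,::-1];x=int(x);y=int(y);print(n,x,y)
    a.append(cv2.resize(t[y-60:y+60,x-50:x+50],None,fx=4,fy=4,interpolation=cv2.INTER_CUBIC))
cv2.imwrite("pics/q1.png",np.hstack(a))
s=r.get_state();print(s["q"].round(1),s["ee_pos"].round(1),s["tool_rot"].round(1))
```

```text
top 181 224
scene 203 207
[-3.55e+01 -1.29e+01  9.17e+01  1.00e-01  1.01e+02 -8.93e+01] [ 414.5 -253.5  192.5] [179.9   0.2 143.8]
```

View pics/q1.png

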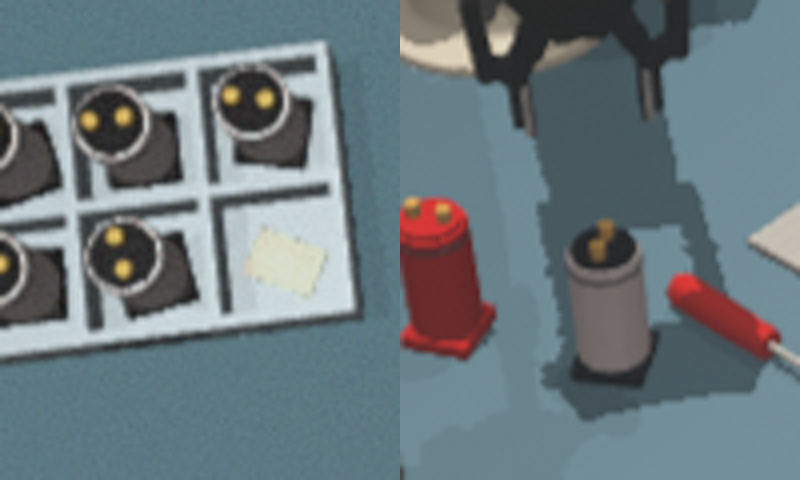

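The first capacitor stands in cell1 (crop 122,255). The gripper is above the bare standing one (605,310), clear of the red one. I'll descend and grip.

Request:
jog_arm(targets=[0, 0, 0, 0.0007, -0.001, -0.03, 0.78, 0, 0, 0, 0, 0, -0.04, 0.78, 0, 0, 0, 0, 0, -0.035, 0.78, 0, 0, 0, 0, 0, -0.018, 0.78, 0, 0, 0, 0, 0, -0.008, 0.78, 0, 0, 0, 0, 0, 0, 0.78, 0, 0, 0, 0, 0, 0, 0.78, 0, 0, 0, 0, 0, 0, 0.4, 0, 0, 0, 0, 0, 0, 0.3, 0, 0, 0, 0, 0, 0, 0.3, 0, 0, 0, 0, 0, 0, 0.3, 0, 0, 0, 0, 0, 0, 0.3])

```text
time: 24.8
ee_pos: [416.0, -256.1, 63.8]
tool_rot: [179.9, 0.4, 143.7]
wrist_force: [0.3, 1.4, 6.8]
width: 48.6
gripper_force: 62.2
```

Request:
jog_arm(targets=[0, 0, 0, 0, 0, 0.012, 0.3, 0, 0, 0, 0, 0, 0.03, 0.3, 0, 0, 0, 0, 0, 0.04, 0.3, 0, 0, 0, 0, 0, 0.04, 0.3, 0, 0, 0, 0, 0, 0.018, 0.3, 0, 0, -2.5, 0.0036, 0.0195, 0, 0.3, 0, 0, -2.5, 0.0072, 0.039, 0, 0.3, 0, 0, -2.5, 0.0072, 0.039, 0, 0.3, 0, 0, -2.5, 0.0072, 0.039, 0, 0.3, 0, 0, -2.5, 0.0072, 0.039, 0, 0.3, 0, 0, -2.5, 0.0072, 0.039, 0, 0.3, 0, 0, -2.5, 0.0072, 0.039, 0, 0.3, 0, 0, -2.5, 0.0072, 0.039, 0, 0.3, 0, 0, -2.5, 0.0072, 0.039, 0, 0.3, 0, 0, -2.5, 0.0072, 0.039, 0, 0.3, 0, 0, 0, 0.0036, 0.0195, 0, 0.3, 0, 0, 0, 0, 0, 0, 0.3, 0, 0, 0, 0, 0, 0, 0.3, 0, 0, 0, 0, 0, 0, 0.3])

```text
time: 26.7
ee_pos: [486.8, 133.4, 201.7]
tool_rot: [180.0, 0.2, 118.6]
wrist_force: [0.5, 0.1, -3.1]
width: 48.8
gripper_force: 63.2
```

Request:
jog_arm(targets=[0, 0, 0, 0.0008, 0, -0.015, 0.3, 0, 0, 0, 0.0007, 0, -0.03, 0.3, 0, 0, 0, 0, 0, -0.035, 0.3, 0, 0, 0, 0, 0, -0.025, 0.3, 0, 0, 0, 0, 0, -0.014, 0.3, 0, 0, 0, 0, 0, -0.006, 0.3, 0, 0, 0, 0, 0, 0, 0.3, 0, 0, 0, 0, 0, 0, 0.3])

```text
time: 27.5
ee_pos: [489.3, 134.3, 78.2]
tool_rot: [179.8, 0.2, 118.7]
wrist_force: [-0.8, -0.6, -3.8]
width: 49.0
gripper_force: 63.2
```

Request:
jog_arm(targets=[0, 0, 0, 0, 0, -0.005, 0.3, 0, 0, 0, 0, 0, -0.002, 0.3, 0, 0, 0, 0, 0, 0, 0.3, 0, 0, 0, 0, 0, 0, 0.3])

```text
time: 27.9
ee_pos: [488.6, 134.4, 70.0]
tool_rot: [179.9, 0.2, 118.7]
wrist_force: [-0.0, 0.4, -3.8]
width: 48.6
gripper_force: 63.6
```

Request:
jog_arm(targets=[0, 0, 0, 0, 0, -0.001, 0.3, 0, 0, 0, 0, 0, 0, 0.3, 0, 0, 0, 0, 0, -0.001, 0.3, 0, 0, 0, 0, 0, 0, 0.3])

```text
time: 28.3
ee_pos: [488.7, 134.4, 69.8]
tool_rot: [179.9, 0.2, 118.7]
wrist_force: [-3.5, -0.3, 9.5]
width: 48.9
gripper_force: 64.8
```

Request:
jog_arm(targets=[0, 0, 0, 0, 0, 0.001, 0.3, 0, 0, 0, 0, 0, 0, 0.56, 0, 0, 0, 0, 0, 0, 0.6, 0, 0, 0, 0, 0, 0, 0.66, 0, 0, 0, 0, 0, 0, 0.72, 0, 0, 0, 0, 0, 0, 0.72, 0, 0, 0, 0, 0, 0.01, 0.72, 0, 0, 0, 0, 0, 0.03, 0.72, 0, 0, 0, 0, 0, 0.04, 0.72, 0, 0, 0, 0, 0, 0.04, 0.72, 0, 0, 0, 0, -0.04, 0.02, 0.72, 0, 0, 0, 0, -0.04, 0, 0.72, 0, 0, 0, 0, -0.04, 0, 0.72, 0, 0, 0, 0, -0.04, 0, 0.72, 0, 0, 0, 0, -0.04, 0, 0.72, 0, 0, 0, 0, -0.04, 0, 0.72, 0, 0, 0, 0, 0, 0, 0.72, 0, 0, 0, 0, 0, 0, 0.72])

```text
time: 30.1
ee_pos: [488.4, -106.2, 209.2]
tool_rot: [179.9, 0.2, 118.5]
wrist_force: [0.0, 1.1, 0.5]
width: 61.9
gripper_force: 0.0
```

Run:
```python
from h import *
import cv2
a=[cv2.resize(r.snapshot(n)[100:330,100:400,::-1] if n=="top" else r.snapshot(n)[110:340,200:500,::-1],(400,307)) for n in("top","scene")]
cv2.imwrite("pics/end.png",np.hstack(a))
s=r.get_state();print(s["ee_pos"].round(1),s["time"])
```

```text
[ 488.6 -104.8  209.1] 30.2
```

View pics/end.png

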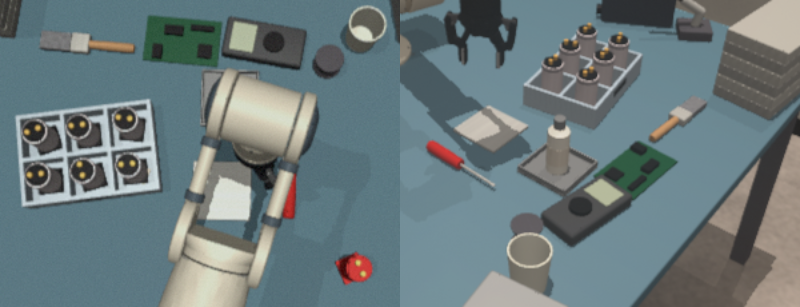

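All six cells hold upright capacitors (crate at crop 88,150), the bottle stands in the tray (558,150), and the bystanders have not moved.

```bash
python3 -c "
from workcell import r
print(r.close_job())"
```

```text
the job is handed in; nothing more can be done
None
```

The job is handed in at about 30 s: the bottle stands upright in the grey tray, the fallen capacitor was stood on the plate and released before packing, and it and the loose one now fill the crate's two free cells, upright with terminals up.

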